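# Put the axle-nut sockets back on their rail

### The job

The hub job is finished: move the four axle-nut sockets from the grey caddy to the aluminium storage rail, each one upright, mouth down over the post of the clip in its own sleeve colour and seated fully down on that clip. Set the sockets down rather than dropping them, tip none over, and leave the jar and the dial gauge where they stand.

Things in the scene. Friction and masses are not known exactly. Their poses are not given: they have to be found in the camera images.
- blue_socket_center (a point): 30 mm axle-nut socket, dark steel with a blue sleeve and a blue ring on top: upright straight cylinder 44 mm wide, 72 mm tall (top 6 mm a boss 32 mm wide), loose, mouth down over a post of the grey caddy, in a row 70 mm apart in any order. Bore 30 mm wide, 42 deep; caddy floor 10 mm above the bench, its posts 12 thick, 28 tall. Point: on the axis, 36 mm above the lower rim; z up.
- yellow_socket_center (a point): 32 mm axle-nut socket, dark steel with a yellow sleeve and a yellow ring on top: upright straight cylinder 47 mm wide, 72 mm tall (top 6 mm a boss 32 mm wide), loose, mouth down over a post of the grey caddy, in a row 70 mm apart in any order. Bore 32 mm wide, 42 deep; caddy floor 10 mm above the bench, its posts 12 thick, 28 tall. Point: on the axis, 36 mm above the lower rim; z up.
- red_socket_center (a point): 34 mm axle-nut socket, dark steel with a red sleeve and a red ring on top: upright straight cylinder 50 mm wide, 72 mm tall (top 6 mm a boss 32 mm wide), loose, mouth down over a post of the grey caddy, in a row 70 mm apart in any order. Bore 34 mm wide, 42 deep; caddy floor 10 mm above the bench, its posts 12 thick, 28 tall. Point: on the axis, 36 mm above the lower rim; z up.
- green_socket_center (a point): 36 mm axle-nut socket, dark steel with a green sleeve and a green ring on top: upright straight cylinder 53 mm wide, 72 mm tall (top 6 mm a boss 32 mm wide), loose, mouth down over a post of the grey caddy, in a row 70 mm apart in any order. Bore 36 mm wide, 42 deep; caddy floor 10 mm above the bench, its posts 12 thick, 28 tall. Point: on the axis, 36 mm above the lower rim; z up.
- blue_clip_seat (a point): blue plastic holder clip on the aluminium rail (fixed): a flat block 58 x 60 mm, one of four in a row 70 mm apart in any order, with an upright steel post 12 mm thick, 28 mm tall, round-topped, in its middle. The point is the foot of the post on the clip's flat top, 22 mm above the bench, where a socket's lower rim comes to rest; z is up, y runs along the rail.
- yellow_clip_seat (a point): yellow plastic holder clip on the aluminium rail (fixed): a flat block 58 x 60 mm, one of four in a row 70 mm apart in any order, with an upright steel post 12 mm thick, 28 mm tall, round-topped, in its middle. The point is the foot of the post on the clip's flat top, 22 mm above the bench, where a socket's lower rim comes to rest; z is up, y runs along the rail.
- red_clip_seat (a point): red plastic holder clip on the aluminium rail (fixed): a flat block 58 x 60 mm, one of four in a row 70 mm apart in any order, with an upright steel post 12 mm thick, 28 mm tall, round-topped, in its middle. The point is the foot of the post on the clip's flat top, 22 mm above the bench, where a socket's lower rim comes to rest; z is up, y runs along the rail.
- green_clip_seat (a point): green plastic holder clip on the aluminium rail (fixed): a flat block 58 x 60 mm, one of four in a row 70 mm apart in any order, with an upright steel post 12 mm thick, 28 mm tall, round-topped, in its middle. The point is the foot of the post on the clip's flat top, 22 mm above the bench, where a socket's lower rim comes to rest; z is up, y runs along the rail.
- jar: White jar with white screw lid, yellow label, 58 mm wide, 50 mm tall, standing between the two racks (loose; leave it). Origin at the centre of its underside, z up.
- dial_gauge: Dial indicator on a dark magnetic base 50 x 58 x 55 mm with a rod and round white dial, 155 mm tall in all, standing beyond the racks (loose; leave it). Origin at the centre of its base's underside, z up; the dial overhangs up to 80 mm to its -y.

How it is judged:
At the end, for the whole second after the job is handed in: Every socket stands upright (within 0.12 rad) over the post of the clip of its own colour, its axis within 14.5 mm of the clip's post and its lower rim on the clip's top (height within 5 mm), released and at rest (horizontal distance between blue_socket_center and blue_clip_seat below 0.0145 m and z of blue_socket_center in the frame of blue_clip_seat between 0.031 and 0.041 m and angle between each of blue_socket_center, yellow_socket_center, red_socket_center, green_socket_center's own z axis and vertical below 0.12 rad and contact force between the fingers and blue_socket below 0.2 N and linear speed of each of blue_socket, yellow_socket, red_socket, green_socket below 0.03 m/s and horizontal distance between yellow_socket_center and yellow_clip_seat below 0.0145 m and z of yellow_socket_center in the frame of yellow_clip_seat between 0.031 and 0.041 m and contact force between the fingers and yellow_socket below 0.2 N and horizontal distance between red_socket_center and red_clip_seat below 0.0145 m and z of red_socket_center in the frame of red_clip_seat between 0.031 and 0.041 m and contact force between the fingers and red_socket below 0.2 N and horizontal distance between green_socket_center and green_clip_seat below 0.0145 m and z of green_socket_center in the frame of green_clip_seat between 0.031 and 0.041 m and contact force between the fingers and green_socket below 0.2 N); the robot touches nothing.
It fails at once if a socket is tipped over (angle between any of blue_socket_center, yellow_socket_center, red_socket_center, green_socket_center's own z axis and vertical above 0.7 rad).
It fails at once if a socket is dropped (falls freely faster than 0.75 m/s, about 3 cm) ((linear speed of blue_socket above 0.75 m/s and contact force between the fingers and blue_socket below 0.1 N) or (linear speed of yellow_socket above 0.75 m/s and contact force between the fingers and yellow_socket below 0.1 N) or (linear speed of red_socket above 0.75 m/s and contact force between the fingers and red_socket below 0.1 N) or (linear speed of green_socket above 0.75 m/s and contact force between the fingers and green_socket below 0.1 N)).
It fails at once if the jar is shifted by more than 20 mm or tipped (distance of jar from where it was at the start of the episode above 0.02 m or angle between jar's own z axis and vertical above 0.25 rad).
It fails at once if the dial gauge is shifted by more than 20 mm or tipped (distance of dial_gauge from where it was at the start of the episode above 0.02 m or angle between dial_gauge's own z axis and vertical above 0.25 rad).
It also fails if it takes over 96 s, if anything falls off the work surface, if the arm or the gripper's body presses on something with over 40 N, if the wrist force passes 120 N, or if a joint passes its speed limit or range.

### The arm

A 7-joint arm with a two-finger parallel gripper is mounted at the origin on the work surface. World frame = base frame: x ahead of the robot, y to its left, z up, the work surface at z = 0. Lengths are in m, angles in rad, forces in N, time in s.
With the tool pointing down it reaches from about 0.4 to 0.85 m from the base axis. Payload 10.4 kg.
Tool frame: the origin (TCP) lies on the centre line of the jaws, within the pads' length; the fingertips stand manip.tip_reach ahead of it and the grasp point (between the pads) lies 6 mm ahead of it (manip.tip_reach is the distance from the TCP to the fingertips, in m); z points along the fingers, y is the direction in which the jaws open and shut (so a half turn about z gives the same grasp; the last joint's range is limited). The gripper opens to 85 mm and grips with 20 to 120 N. Pads are 22 mm wide; open, the fingers measure 114 mm over their backs; the gripper's body (76 mm by 85 mm) begins 54 mm behind the grasp point. The pads swing forward as they close: fully open they stand 13 mm farther back than shut.
Start: joints at [-1.241, 0.332, -0.065, 1.46, 0.022, 1.35, -0.088], TCP at [0.216, 0.587, 0.256] pointing down, gripper open.
Joint ranges: [-2.6, 2.6], [-0.5, 2.12], [-1.47, 1.34], [0.16, 2.42], [-1.27, 4.41], [0.06, 2.06], [-2.6, 2.6]. Speed limits (rad/s): [2.22, 2.22, 2.79, 2.79, 3.14, 3.14, 3.14].

### API

Orientations are given as [roll, pitch, yaw] about the fixed x, y, z axes, in that order (R = Rz(yaw) Ry(pitch) Rx(roll)).
In Python, from rig import manip gives the robot as it stands.
- The arm moves only by the tool servo_tool, never from a script. Its argument "targets" is a list of rows, each an object of numbers: "tx", "ty", "tz": the shift along the tool's x, y, z in cm; "twist": the turn about the tool's z in rad; "jaw": the finger opening in cm, from 0 to 8.54. In form: [{"tx": .., "ty": .., "tz": .., "twist": .., "jaw": ..}, ...]. A call has 1 to 12 rows; each row shifts and turns the commanded pose from where the row before left it, along the tool's axes as they then stand; what a row does not reach is not made up. A row lasts 1/10 s, in which the tool goes at most 50 mm and 8.59 degrees, less where a joint would pass 70% of its speed; a pose out of reach is approached as far as the arm can. A call is refused whole if a number of a shift passes 5 or a number of a turn 0.15, either way. A call with a gripper value outside its range is refused whole. The fingers move at their own pace and stop on an object; "force" is the grip in N (left out, the last holds). Time passes only in rows, so rows that do not move let the fingers close. It gives the time, the measured TCP pose, the force and the opening at its end, in the units of the state.
- manip.state(): the state, without advancing time (a new reading comes with each control period).
- manip.grab_frame(name): name is "scene" or "top" or "wrist"; returns a dict with "pixels" (420x560x3 uint8, red, green, blue), "range_z" (420x560 float32, m along the optical axis (not along the pixel's ray), 0 where there is no reading), "fov_y" (degrees; the focal length in pixels is half the picture's height over the tangent of half this angle, whatever the lens; pixels are square), "cx", "cy" (the principal point, pixels), "distortion" ([k1, k2, p1, p2, k3] as OpenCV has them; the pictures are not rectified), "pose" (4x4, takes a point from camera to world coordinates). Camera axes: x right, y down, z forward; pixel columns grow to the right and rows downward; lengths in m; the calibration is good to about 2 mm. A picture is of the moment at which its call begins.
- manip.finish_job(): hands the job in, once; it reports no verdict.
The state is a dict: "t": time; "joint_pos": joint angles; "qd": joint speeds; "joint_efforts": joint torques, N m; "tool_pos": TCP position; "tcp_rot": TCP orientation; "ft_force": force on the tool from outside, world axes, zero at the start; "torque": the same for the moment, N m; "width": finger opening in m.
Only numpy, scipy, OpenCV 4.12 (cv2) and the standard library are available. Lean on these libraries where they do the work, as an engineer would, in place of code of your own. Each camera call takes 0.05 s, during which the arm holds its last target.

## Working session

There is one attempt and no reset: what is moved stays moved. The work goes in short steps, Python scripts to look and compute and a tool call to move; the robot and the scene stay as the last step left them, time stands still between calls to the robot, and variables do not carry over. Pictures are saved under pics/ and viewed, and the job is handed in when it is done.

Besides the shell and the picture viewer there is one more tool, called after ">>>" as a command line: name --argument value ..., lists and objects as JSON in quotes. servo_tool: Moves the arm, as the interface text tells. Its arguments: {"type":"object","properties":{"targets":{"type":"array"},"force":{"type":"number"}},"required":["targets"]}

```bash
ls; mkdir -p pics; python3 - <<'E'
from rig import manip
import cv2,numpy as np
print(manip.state(), manip.tip_reach)
for n in ("scene","top","wrist"):
    f=manip.grab_frame(n); cv2.imwrite(f"pics/{n}0.png",f["pixels"][...,::-1]); np.savez(f"{n}0.npz",**f)
    print(n,f["fov_y"],f["cx"],f["cy"],f["distortion"],np.round(f["pose"],3).tolist())
E
```

```text
pics
{'t': 0.0, 'joint_pos': array([-1.24060191,  0.33287844, -0.0647206 ,  1.46095973,  0.02155982,
        1.34993347, -0.08852146]), 'qd': array([ 1.36965316e-04,  1.35903899e-03,  3.60416748e-04, -5.14489199e-05,
        7.38629311e-04,  7.27931241e-04, -2.16911437e-04]), 'joint_efforts': array([ 8.39674340e-05, -6.25444579e+01,  4.94253798e-02, -3.91596437e+01,
        1.62039668e-02,  9.65003361e-03,  5.23599306e-05]), 'tool_pos': array([0.21580824, 0.58617527, 0.25550307]), 'tcp_rot': array([-3.14010729e+00,  2.51934103e-05,  2.78880882e+00]), 'ft_force': array([-0.30810106, -0.30337944,  0.60182077]), 'torque': array([ 0.01132593, -0.01486701, -0.04710936]), 'width': 0.08542913335486113} 0.025
scene 48.96339496855168 286.41093102539327 211.71451156409265 [0.05156843 0.         0.         0.         0.        ] [[0.258, 0.641, -0.723, 1.458], [0.966, -0.166, 0.197, -0.206], [0.006, -0.75, -0.662, 0.82], [0.0, 0.0, 0.0, 1.0]]
top 53.47350010763798 277.2173615777693 214.24357331870547 [-0.10533397  0.          0.          0.          0.        ] [[0.008, -0.984, 0.178, 0.433], [-1.0, -0.004, 0.019, -0.0], [-0.018, -0.178, -0.984, 0.95], [0.0, 0.0, 0.0, 1.0]]
wrist 68.62613550513696 281.3345493775601 203.30829756590887 [-0.04505325  0.          0.          0.          0.        ] [[0.345, 0.894, 0.284, 0.142], [0.939, -0.329, -0.105, 0.613], [-0.0, 0.303, -0.953, 0.372], [0.0, 0.0, 0.0, 1.0]]
```

View pics/scene0.png

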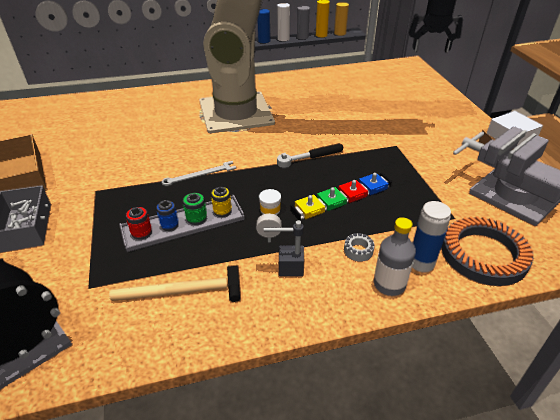

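View pics/top0.png

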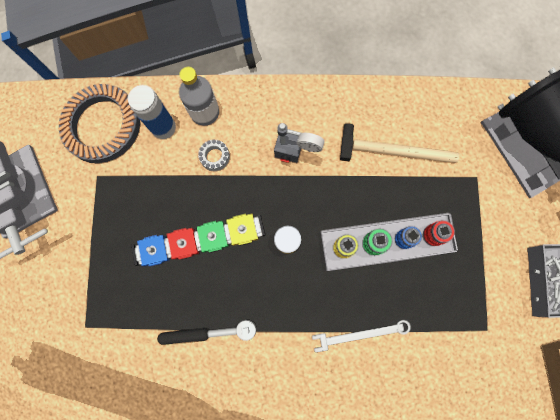

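View pics/wrist0.png

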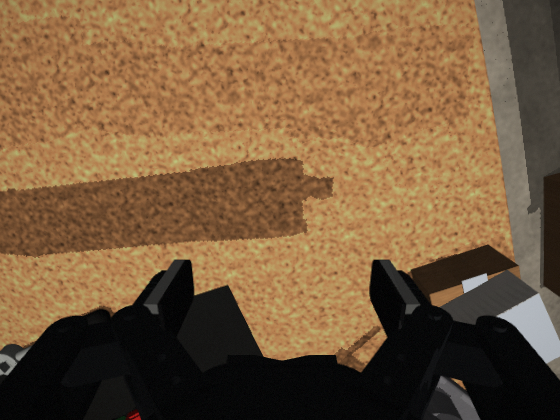

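```bash
cat > h.py <<'E'
import numpy as np,cv2
def K(f):
    fl=210/np.tan(np.radians(float(f["fov_y"]))/2)
    return np.array([[fl,0,float(f["cx"])],[0,fl,float(f["cy"])],[0,0,1]])
def rays(f,uv):
    p=cv2.undistortPoints(np.asarray(uv,float).reshape(-1,1,2),K(f),np.asarray(f["distortion"],float)).reshape(-1,2)
    return np.c_[p,np.ones(len(p))]
def onplane(f,uv,z):
    T=f["pose"]; d=rays(f,uv)@T[:3,:3].T; o=T[:3,3]
    return o+d*((z-o[2])/d[:,2:3])
def cloud(f):
    v,u=np.mgrid[:420,:560]
    r=rays(f,np.c_[u.ravel(),v.ravel()])*np.asarray(f["range_z"]).reshape(-1,1)
    return (r@f["pose"][:3,:3].T+f["pose"][:3,3]).reshape(420,560,3)
E
python3 - <<'E'
from h import *
for n,(r0,r1,c0,c1) in dict(top=(195,285,120,470),scene=(160,280,110,400)).items():
    f=np.load(n+"0.npz"); im=f["pixels"][r0:r1,c0:c1,::-1]
    s=800/(c1-c0); cv2.imwrite(f"pics/{n}_z.png",cv2.resize(im,None,fx=s,fy=s,interpolation=cv2.INTER_CUBIC))
f=np.load("top0.npz");P=cloud(f);im=f["pixels"]
hsv=cv2.cvtColor(im,cv2.COLOR_RGB2HSV)
cols=dict(blue=(100,125),yellow=(22,32),red=(0,5),green=(45,80))
roi=np.zeros((420,560),bool);roi[195:275,120:470]=1
for c,(a,b) in cols.items():
    m=(hsv[...,0]>=a)&(hsv[...,0]<=b)
    if c=="red": m|=hsv[...,0]>174
    m&=(hsv[...,1]>130)&(hsv[...,2]>60)&roi
    for nm,half in (("clip",slice(0,265)),("sock",slice(320,560))):
        mm=np.zeros_like(m);mm[:,half]=m[:,half]
        n,l,st,ce=cv2.connectedComponentsWithStats(mm.astype(np.uint8))
        i=1+st[1:,4].argmax(); k=l==i; p=P[k]
        print(c,nm,st[i].tolist(),np.round(ce[i],1),"median",np.round(np.median(p,0),4),"zpct",np.round(np.percentile(p[:,2],[5,25,50,75,95]),3))
E
```

```text
blue clip [137, 235, 32, 31, 641] [152.5 250.3] median [0.515  0.3    0.0208] zpct [0.008 0.019 0.021 0.022 0.024]
blue sock [395, 229, 17, 20, 119] [400.3 240.5] median [ 0.5376 -0.2512  0.0424] zpct [0.016 0.031 0.042 0.055 0.063]
yellow clip [226, 214, 32, 31, 651] [241.7 229.2] median [0.5662 0.0977 0.0205] zpct [0.012 0.019 0.021 0.022 0.024]
yellow sock [334, 241, 14, 17, 62] [338.1 251.7] median [ 0.5116 -0.1126  0.0533] zpct [0.028 0.034 0.053 0.06  0.072]
red clip [166, 228, 33, 32, 675] [182.2 243.3] median [0.5315 0.2318 0.0205] zpct [0.001 0.019 0.02  0.022 0.023]
red sock [424, 222, 20, 24, 172] [430.  236.1] median [ 0.547  -0.3175  0.0435] zpct [0.02  0.03  0.043 0.058 0.064]
green clip [197, 221, 31, 31, 533] [211.3 235.9] median [0.5519 0.1667 0.0205] zpct [0.017 0.019 0.02  0.022 0.024]
green sock [370, 230, 21, 21, 88] [379.5 240. ] median [ 0.5364 -0.1982  0.0757] zpct [0.073 0.074 0.076 0.076 0.077]
```

View pics/top_z.png

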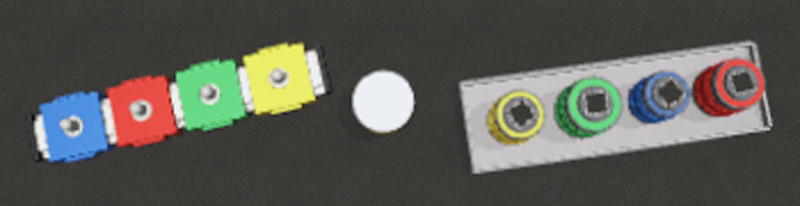

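View pics/scene_z.png

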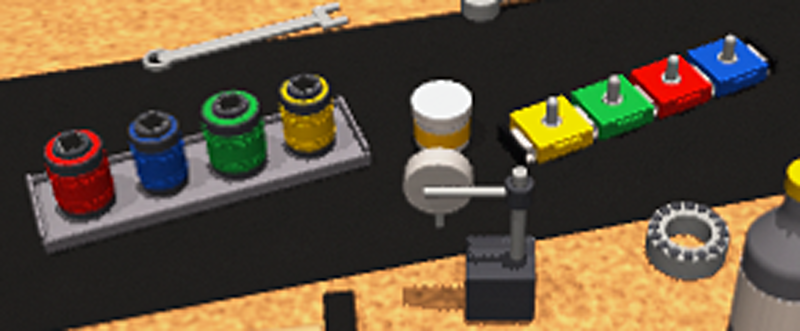

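```bash
python3 - <<'E'
from h import *
f=np.load("top0.npz");P=cloud(f)
hsv=cv2.cvtColor(f["pixels"],cv2.COLOR_RGB2HSV)
px=dict(yellow=(346,246),green=(378,241),blue=(409,237),red=(439,233))
print("sockets from depth")
S={}
for c,(u,v) in px.items():
    m=np.zeros((420,560),bool);m[v-22:v+23,u-15:u+16]=1
    m&=(P[...,2]>0.070)&(P[...,2]<0.095)
    q=P[m].astype(np.float32); 
    (cx,cy),r=cv2.minEnclosingCircle(q[:,:2].copy()); 
    uv=np.argwhere(m)[:,::-1].astype(np.float32); (cu,cv_),ru=cv2.minEnclosingCircle(uv)
    print(c,m.sum(),"mean",np.round(q.mean(0),4),"circ",round(cx,4),round(cy,4),round(r*2,4),"img",cu,cv_,ru,"->",np.round(onplane(f,[[cu,cv_]],.078),4))
    S[c]=np.array([cx,cy])
print("clips")
ck=dict(blue=(152,250,100,125),red=(182,243,0,5),green=(211,236,45,80),yellow=(242,229,22,32))
for c,(u,v,a,b) in ck.items():
    h=hsv[...,0];m=(h>=a)&(h<=b)
    if c=="red":m|=h>174
    w=np.zeros_like(m);w[v-22:v+23,u-20:u+21]=1
    m=m&w&(hsv[...,1]>130)&(P[...,2]>.0185)&(P[...,2]<.026)
    uv=np.argwhere(m)[:,::-1].astype(np.float32)
    hull=cv2.convexHull(uv).reshape(-1,2); xy=onplane(f,hull,.022)[:,:2].astype(np.float32)
    R=cv2.minAreaRect(xy)
    # post: bright top pixels low saturation
    w2=np.zeros_like(m);w2[v-10:v+8,u-8:u+9]=1
    pm=w2&(P[...,2]>.040)&(P[...,2]<.06); q=P[pm]
    print(c,"rect",np.round(R[0],4),np.round(R[1],4),round(R[2],1),"post",pm.sum(),np.round(np.median(q,0),4) if len(q) else None, "maxz",q[:,2].max() if len(q) else None)
# gauge / jar
for n in("top","scene"):
    f=np.load(n+"0.npz");Q=cloud(f)
    g=(Q[...,2]>.03)&(Q[...,2]<.25)&(Q[...,0]>.55)&(Q[...,0]<.8)&(Q[...,1]>-.12)&(Q[...,1]<.08)
    q=Q[g];print(n,"gauge",q.min(0),q.max(0))
    for z in(.1,.13):
        k=q[q[:,2]>z]; print(z,np.percentile(k,[1,50,99],axis=0).round(3).tolist() if len(k) else None)
    j=(Q[...,2]>.045)&(Q[...,2]<.056)&(Q[...,0]>.48)&(Q[...,0]<.62)&(Q[...,1]>-.05)&(Q[...,1]<.06)
    print("jar",cv2.minEnclosingCircle(Q[j][:,:2].astype(np.float32).copy()))
E
```

```text
sockets from depth
yellow 362 mean [ 0.5246 -0.1303  0.0779] circ 0.5251 -0.1304 0.0465 img 346.8699951171875 245.35000610351562 10.813020706176758 -> [[ 0.5246 -0.1299  0.078 ]]
green 478 mean [ 0.5354 -0.1989  0.0773] circ 0.5357 -0.2005 0.0544 img 379.4090881347656 240.5 12.68004322052002 -> [[ 0.535 -0.199  0.078]]
blue 318 mean [ 0.5453 -0.2676  0.0783] circ 0.5454 -0.2684 0.0442 img 411.3058166503906 235.46116638183594 10.3200101852417 -> [[ 0.5459 -0.2677  0.078 ]]
red 404 mean [ 0.5549 -0.3364  0.0774] circ 0.5568 -0.338 0.0506 img 442.5 231.5 11.597513198852539 -> [[ 0.5545 -0.3359  0.078 ]]
clips
blue rect [0.516  0.3002] [0.0622 0.0597] 13.8 post 29 [0.5168 0.3004 0.046 ] maxz 0.051562998831313656
red rect [0.5332 0.2326] [0.0605 0.059 ] 14.8 post 25 [0.5326 0.2335 0.0467] maxz 0.05047103161922839
green rect [0.5489 0.1645] [0.0608 0.0589] 15.0 post 22 [0.5489 0.1648 0.0469] maxz 0.05032847501344906
yellow rect [0.5648 0.0974] [0.0634 0.0596] 13.1 post 24 [0.5659 0.0968 0.0469] maxz 0.05034631369663256
top gauge [ 0.55162487 -0.08034762  0.03026614] [0.78367113 0.02628426 0.15777096]
0.1 [[0.718, -0.077, 0.107], [0.733, -0.041, 0.139], [0.768, 0.016, 0.156]]
0.13 [[0.719, -0.077, 0.13], [0.734, -0.044, 0.146], [0.769, 0.016, 0.156]]
jar ((0.5407913327217102, -0.005532089155167341), 0.028918037191033363)
scene gauge [ 0.55018579 -0.11863604  0.03005818] [0.79183958 0.02863117 0.1572295 ]
0.1 [[0.724, -0.076, 0.103], [0.745, -0.042, 0.135], [0.773, 0.017, 0.156]]
0.13 [[0.724, -0.076, 0.13], [0.744, -0.042, 0.142], [0.773, 0.017, 0.157]]
jar ((0.5424920916557312, -0.003690689569339156), 0.030774440616369247)
```

>>> servo_tool --targets '[{"twist": 0.15}, {"twist": 0.15}, {"twist": 0.15}, {"twist": 0.15}, {"twist": 0.15}, {"twist": 0.15}, {"twist": 0.15}, {"twist": 0.15}, {"twist": 0.018}, {}]' --force 60

```text
invalid input at $.targets[0]: expected keys tx, ty, tz, twist, jaw
```

>>> servo_tool --targets '[{"tx": 0, "ty": 0, "tz": 0, "twist": 0.15, "jaw": 8.5}, {"tx": 0, "ty": 0, "tz": 0, "twist": 0.15, "jaw": 8.5}, {"tx": 0, "ty": 0, "tz": 0, "twist": 0.15, "jaw": 8.5}, {"tx": 0, "ty": 0, "tz": 0, "twist": 0.15, "jaw": 8.5}, {"tx": 0, "ty": 0, "tz": 0, "twist": 0.15, "jaw": 8.5}, {"tx": 0, "ty": 0, "tz": 0, "twist": 0.15, "jaw": 8.5}, {"tx": 0, "ty": 0, "tz": 0, "twist": 0.15, "jaw": 8.5}, {"tx": 0, "ty": 0, "tz": 0, "twist": 0.15, "jaw": 8.5}, {"tx": 0, "ty": 0, "tz": 0, "twist": 0.018, "jaw": 8.5}, {"tx": 0, "ty": 0, "tz": 0, "twist": 0, "jaw": 8.5}]' --force 60

```text
t: 1.15
tool_pos: [0.2158, 0.5865, 0.2561]
tcp_rot: [-3.142, 0.0, 1.574]
ft_force: [0.3, -0.6, -0.2]
width: 0.0849
```

>>> servo_tool --targets '[{"tx": -4, "ty": 2.5, "tz": 0, "twist": 0, "jaw": 8.5}, {"tx": -4, "ty": 2.5, "tz": 0, "twist": 0, "jaw": 8.5}, {"tx": -4, "ty": 2.5, "tz": 0, "twist": 0, "jaw": 8.5}, {"tx": -4, "ty": 2.5, "tz": 0, "twist": 0, "jaw": 8.5}, {"tx": -4, "ty": 2.5, "tz": 0, "twist": 0, "jaw": 8.5}, {"tx": -4, "ty": 2.5, "tz": 0, "twist": 0, "jaw": 8.5}, {"tx": -4, "ty": 2.5, "tz": 0, "twist": 0, "jaw": 8.5}, {"tx": -4, "ty": 2.5, "tz": 0, "twist": 0, "jaw": 8.5}, {"tx": -4, "ty": 2.5, "tz": 0, "twist": 0, "jaw": 8.5}, {"tx": -4, "ty": 2.5, "tz": 0, "twist": 0, "jaw": 8.5}, {"tx": -4, "ty": 2.5, "tz": 0, "twist": 0, "jaw": 8.5}, {"tx": -4, "ty": 2.5, "tz": 0, "twist": 0, "jaw": 8.5}]'

```text
t: 2.35
tool_pos: [0.5166, 0.1047, 0.2566]
tcp_rot: [3.141, -0.0, 1.575]
ft_force: [0.8, 1.0, -0.7]
width: 0.0849
```

>>> servo_tool --targets '[{"tx": -4, "ty": 0.9, "tz": 0, "twist": 0, "jaw": 8.5}, {"tx": -4, "ty": 0, "tz": 0, "twist": 0, "jaw": 8.5}, {"tx": -4, "ty": 0, "tz": 0, "twist": 0, "jaw": 8.5}, {"tx": -4, "ty": 0, "tz": 0, "twist": 0, "jaw": 8.5}, {"tx": -4, "ty": 0, "tz": 0, "twist": 0, "jaw": 8.5}, {"tx": -3.6, "ty": 0, "tz": 0, "twist": 0, "jaw": 8.5}, {"tx": 0, "ty": 0, "tz": 4, "twist": 0, "jaw": 8.5}, {"tx": 0, "ty": 0, "tz": 4, "twist": 0, "jaw": 8.5}, {"tx": 0, "ty": 0, "tz": 0, "twist": 0, "jaw": 8.5}, {"tx": 0, "ty": 0, "tz": 0, "twist": 0, "jaw": 8.5}]'

```text
t: 3.35
tool_pos: [0.5249, -0.1295, 0.177]
tcp_rot: [-3.141, 0.0, 1.573]
ft_force: [-0.4, -0.7, -0.2]
width: 0.085
```

```bash
python3 - <<'E'
from rig import manip
import cv2,numpy as np
for n in ("scene","wrist"):
    f=manip.grab_frame(n); cv2.imwrite(f"pics/{n}1.png",f["pixels"][...,::-1]); np.savez(f"{n}1.npz",**f)
s=manip.state();print(s["tool_pos"],s["tcp_rot"],s["joint_pos"].round(2))
E
```

```text
[ 0.5260614  -0.12956109  0.17841019] [3.13891002e+00 1.86408850e-05 1.57232402e+00] [-0.46  0.24  0.71  1.82 -0.17  1.15  0.31]
```

View pics/wrist1.png

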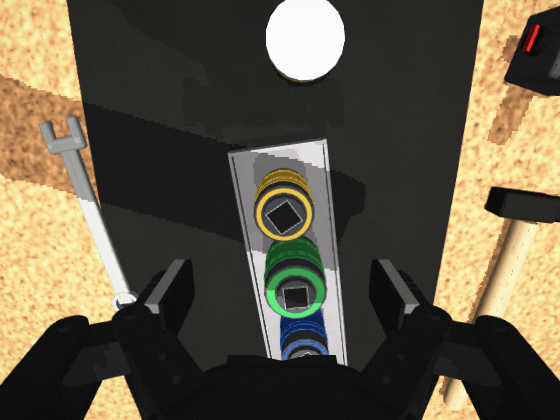

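View pics/scene1.png

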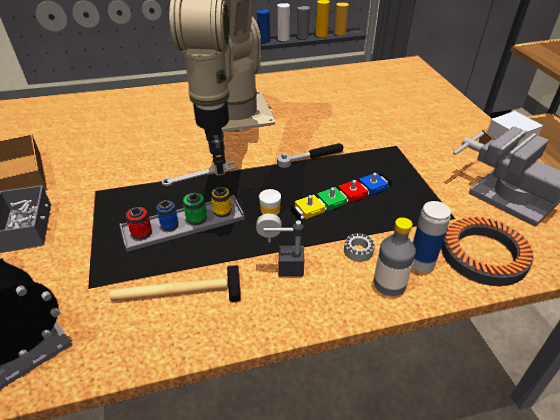

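```bash
python3 - <<'E'
from h import *
f=np.load("wrist1.npz");P=cloud(f)
print(f["pose"].round(3).tolist())
for c,(u,v) in dict(yellow=(284,216),green=(296,292)).items():
    w=np.zeros((420,560),bool);w[v-38:v+39,u-38:u+39]=1
    m=w&(P[...,2]>.071)&(P[...,2]<.09);q=P[m].astype(np.float32)
    print(c,q.mean(0),cv2.minEnclosingCircle(q[:,:2].copy()))
    (cu,cv_),r=cv2.minEnclosingCircle(np.argwhere(m)[:,::-1].astype(np.float32)); print(onplane(f,[[cu,cv_]],.077))
# tips of fingers in scene cam: project tcp
g=np.load("scene1.npz");T=np.linalg.inv(g["pose"])
for p in([.525,-.13,.152],[.525,-.13,.177]):
    c=T[:3,:3]@p+T[:3,3];print(cv2.projectPoints(c.reshape(1,3),np.zeros(3),np.zeros(3),K(g),g["distortion"])[0].ravel())
E
```

```text
[[1.0, 0.002, 0.001, 0.525], [0.002, -0.953, -0.303, -0.052], [0.001, 0.303, -0.953, 0.295], [0.0, 0.0, 0.0, 1.0]]
yellow [ 0.5267279  -0.1280848   0.07805346] ((0.5267279148101807, -0.13038524985313416), 0.023643117398023605)
[[ 0.52686093 -0.12818027  0.077     ]]
green [ 0.5365379  -0.19600597  0.07717683] ((0.536868691444397, -0.19925636053085327), 0.026604438200592995)
[[ 0.53676    -0.19638306  0.077     ]]
[216.68014697 167.17669387]
[215.69229492 158.74205048]
```

>>> servo_tool --targets '[{"tx": 0, "ty": 0, "tz": 4, "twist": 0, "jaw": 8.5}, {"tx": 0, "ty": 0, "tz": 4, "twist": 0, "jaw": 8.5}, {"tx": 0, "ty": 0, "tz": 3.6, "twist": 0, "jaw": 8.5}, {"tx": 0, "ty": 0, "tz": 0, "twist": 0, "jaw": 8.5}, {"tx": 0, "ty": 0, "tz": 0, "twist": 0, "jaw": 4}, {"tx": 0, "ty": 0, "tz": 0, "twist": 0, "jaw": 4}, {"tx": 0, "ty": 0, "tz": 0, "twist": 0, "jaw": 4}, {"tx": 0, "ty": 0, "tz": 0, "twist": 0, "jaw": 4}, {"tx": 0, "ty": 0, "tz": 0, "twist": 0, "jaw": 4}, {"tx": 0, "ty": 0, "tz": 0, "twist": 0, "jaw": 4}]' --force 60

```text
t: 4.45
tool_pos: [0.5268, -0.1297, 0.0629]
tcp_rot: [3.137, -0.0, 1.571]
ft_force: [0.7, 1.0, 10.4]
width: 0.0456
```

>>> servo_tool --targets '[{"tx": 0, "ty": 0, "tz": -1, "twist": 0, "jaw": 4}, {"tx": 0, "ty": 0, "tz": -2, "twist": 0, "jaw": 4}, {"tx": 0, "ty": 0, "tz": -3, "twist": 0, "jaw": 4}, {"tx": 0, "ty": 0, "tz": -3, "twist": 0, "jaw": 4}, {"tx": 0, "ty": 0, "tz": -3, "twist": 0, "jaw": 4}, {"tx": 0, "ty": 0, "tz": 0, "twist": 0, "jaw": 4}]'

```text
t: 5.05
tool_pos: [0.5268, -0.1302, 0.185]
tcp_rot: [3.135, -0.0, 1.57]
ft_force: [1.5, -0.4, -4.6]
width: 0.0459
```

```bash
python3 - <<'E'
from rig import manip
import cv2,numpy as np
a=[]
for n in ("scene","wrist"):
    f=manip.grab_frame(n); a.append(f["pixels"][...,::-1]); np.savez(f"{n}2.npz",**f)
a[0]=cv2.resize(a[0][100:310,130:410],(560,420))
cv2.imwrite("pics/lift2.png",cv2.resize(np.hstack(a),(800,300)))
E
```

```text
(no output)
```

View pics/lift2.png

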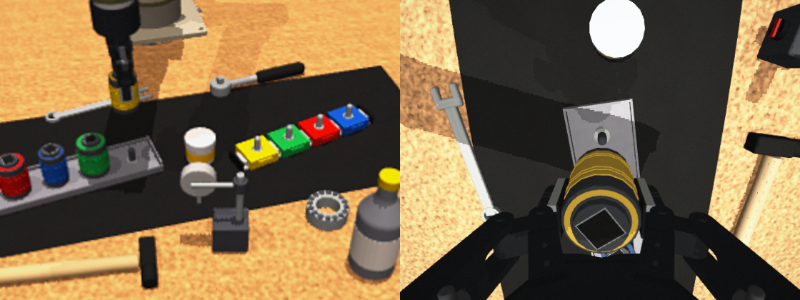

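>>> servo_tool --targets '[{"tx": 1.7, "ty": 0.3, "tz": 0, "twist": 0, "jaw": 4}, {"tx": 3.5, "ty": 0.6, "tz": 0, "twist": 0, "jaw": 4}, {"tx": 3.5, "ty": 0.6, "tz": 0, "twist": 0, "jaw": 4}, {"tx": 3.5, "ty": 0.6, "tz": 0, "twist": 0, "jaw": 4}, {"tx": 3.5, "ty": 0.6, "tz": 0, "twist": 0, "jaw": 4}, {"tx": 3.5, "ty": 0.6, "tz": 0, "twist": 0, "jaw": 4}, {"tx": 2.5, "ty": 0.4, "tz": 0, "twist": 0, "jaw": 4}, {"tx": 1, "ty": 0.2, "tz": 0, "twist": 0, "jaw": 4}, {"tx": 0, "ty": 0, "tz": 0, "twist": 0, "jaw": 4}, {"tx": 0, "ty": 0, "tz": 0, "twist": 0, "jaw": 4}, {"tx": 0, "ty": 0, "tz": 0, "twist": 0, "jaw": 4}]'

```text
t: 6.25
tool_pos: [0.5638, 0.0955, 0.1801]
tcp_rot: [-3.141, 0.001, 1.568]
ft_force: [0.5, 0.5, -4.2]
width: 0.0455
```

```bash
python3 - <<'E'
from rig import manip
from h import *
a=[]
for n in ("scene","wrist"):
    f=manip.grab_frame(n); a.append(f["pixels"][...,::-1]); np.savez(f"{n}3.npz",**f)
a[0]=cv2.resize(a[0][80:290,180:460],(560,420))
cv2.imwrite("pics/carry3.png",cv2.resize(np.hstack(a),(800,300)))
s=manip.state();print(s["tool_pos"],s["tcp_rot"],s["ft_force"])
f=dict(f);P=cloud(f);hsv=cv2.cvtColor(f["pixels"],cv2.COLOR_RGB2HSV)
q=P[(hsv[...,0]>22)&(hsv[...,0]<32)&(hsv[...,1]>130)&(P[...,2]>.1)]
print(np.percentile(q,[2,50,98],axis=0).round(4))
E
```

```text
[0.56388712 0.09605909 0.18030327] [-3.14154082e+00  1.18385330e-04  1.56876738e+00] [-0.92142706  0.17651372 -4.53786157]
[[0.5437 0.0771 0.1899]
 [0.5485 0.0852 0.1926]
 [0.5813 0.1736 0.2968]]
```

View pics/carry3.png

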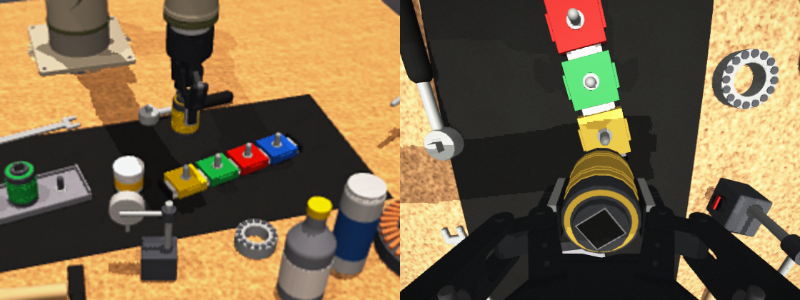

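>>> servo_tool --targets '[{"tx": 0.1, "ty": 0.1, "tz": 2, "twist": 0, "jaw": 4}, {"tx": 0, "ty": 0, "tz": 3, "twist": 0, "jaw": 4}, {"tx": 0, "ty": 0, "tz": 2, "twist": 0, "jaw": 4}, {"tx": 0, "ty": 0, "tz": 1.5, "twist": 0, "jaw": 4}, {"tx": 0, "ty": 0, "tz": 1, "twist": 0, "jaw": 4}, {"tx": 0, "ty": 0, "tz": 0.7, "twist": 0, "jaw": 4}, {"tx": 0, "ty": 0, "tz": 0.2, "twist": 0, "jaw": 4}, {"tx": 0, "ty": 0, "tz": 0, "twist": 0, "jaw": 4}, {"tx": 0, "ty": 0, "tz": 0, "twist": 0, "jaw": 4}]'

```text
t: 7.25
tool_pos: [0.5654, 0.0986, 0.077]
tcp_rot: [3.14, -0.001, 1.571]
ft_force: [-0.2, -0.3, -3.8]
width: 0.0455
```

>>> servo_tool --targets '[{"tx": 0, "ty": 0, "tz": 0.2, "twist": 0, "jaw": 4}, {"tx": 0, "ty": 0, "tz": 0.1, "twist": 0, "jaw": 4}, {"tx": 0, "ty": 0, "tz": 0, "twist": 0, "jaw": 4}]'

```text
t: 7.55
tool_pos: [0.5657, 0.0987, 0.0749]
tcp_rot: [3.14, -0.001, 1.571]
ft_force: [-3.7, -1.2, 9.3]
width: 0.0458
```

>>> servo_tool --targets '[{"tx": 0, "ty": 0, "tz": 0, "twist": 0, "jaw": 5.2}, {"tx": 0, "ty": 0, "tz": 0, "twist": 0, "jaw": 6}, {"tx": 0, "ty": 0, "tz": 0, "twist": 0, "jaw": 8.5}, {"tx": 0, "ty": 0, "tz": 0, "twist": 0, "jaw": 8.5}, {"tx": 0, "ty": 0, "tz": 0, "twist": 0, "jaw": 8.5}, {"tx": 0, "ty": 0, "tz": -3, "twist": 0, "jaw": 8.5}, {"tx": 0, "ty": 0, "tz": -4, "twist": 0, "jaw": 8.5}, {"tx": 0, "ty": 0, "tz": -3.5, "twist": 0, "jaw": 8.5}, {"tx": 0, "ty": 0, "tz": 0, "twist": 0, "jaw": 8.5}]'

```text
t: 8.45
tool_pos: [0.5674, 0.0987, 0.1831]
tcp_rot: [3.134, -0.003, 1.57]
ft_force: [0.3, 0.4, -0.9]
width: 0.0852
```

```bash
cat > look.py <<'E'
import sys
from rig import manip
from h import *
tag=sys.argv[1];a=[]
for n in ("scene","wrist"):
    f=manip.grab_frame(n); a.append(f["pixels"][...,::-1]); np.savez(f"{n}{tag}.npz",**f)
a[0]=cv2.resize(a[0][100:310,110:390],(560,420))
cv2.imwrite(f"pics/look{tag}.png",cv2.resize(np.hstack(a),(800,300)))
s=manip.state();print(s["t"],s["tool_pos"],s["tcp_rot"],s["ft_force"])
E
python3 look.py 4
```

```text
8.55 [0.5652309  0.0987393  0.17878682] [ 3.14029565e+00 -9.20492242e-04  1.57098334e+00] [ 0.32001903 -0.61614161 -0.593876  ]
```

View pics/look4.png

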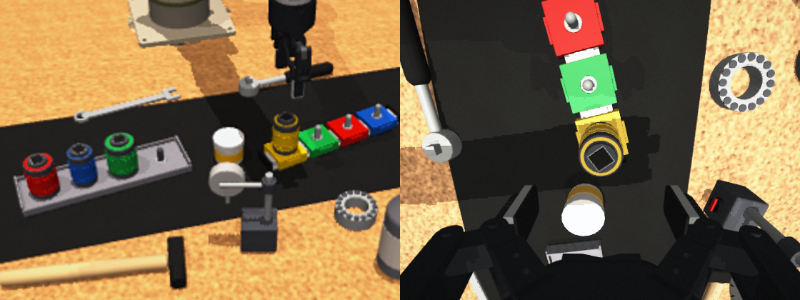

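>>> servo_tool --targets '[{"tx": -4, "ty": -0.4, "tz": 0, "twist": 0, "jaw": 8.5}, {"tx": -4, "ty": -0.4, "tz": 0, "twist": 0, "jaw": 8.5}, {"tx": -4, "ty": -0.4, "tz": 0, "twist": 0, "jaw": 8.5}, {"tx": -4, "ty": -0.4, "tz": 0, "twist": 0, "jaw": 8.5}, {"tx": -4, "ty": -0.4, "tz": 0, "twist": 0, "jaw": 8.5}, {"tx": -4, "ty": -0.4, "tz": 0, "twist": 0, "jaw": 8.5}, {"tx": -4, "ty": -0.4, "tz": 0, "twist": 0, "jaw": 8.5}, {"tx": -1.75, "ty": -0.15, "tz": 0, "twist": 0, "jaw": 8.5}, {"tx": 0, "ty": 0, "tz": 0, "twist": 0, "jaw": 8.5}, {"tx": 0, "ty": 0, "tz": 0, "twist": 0, "jaw": 8.5}]'

```text
t: 9.55
tool_pos: [0.535, -0.1984, 0.1771]
tcp_rot: [-3.14, -0.001, 1.57]
ft_force: [-0.4, -0.3, -0.3]
width: 0.0848
```

>>> servo_tool --targets '[{"tx": 0, "ty": 0.1, "tz": 4, "twist": 0, "jaw": 8.5}, {"tx": 0, "ty": 0, "tz": 4, "twist": 0, "jaw": 8.5}, {"tx": 0, "ty": 0, "tz": 3.6, "twist": 0, "jaw": 8.5}, {"tx": 0, "ty": 0, "tz": 0, "twist": 0, "jaw": 8.5}, {"tx": 0, "ty": 0, "tz": 0, "twist": 0, "jaw": 4.5}, {"tx": 0, "ty": 0, "tz": 0, "twist": 0, "jaw": 4.5}, {"tx": 0, "ty": 0, "tz": 0, "twist": 0, "jaw": 4.5}, {"tx": 0, "ty": 0, "tz": 0, "twist": 0, "jaw": 4.5}, {"tx": 0, "ty": 0, "tz": 0, "twist": 0, "jaw": 4.5}, {"tx": 0, "ty": 0, "tz": 0, "twist": 0, "jaw": 4.5}]'

```text
t: 10.55
tool_pos: [0.5376, -0.1989, 0.0646]
tcp_rot: [3.139, -0.0, 1.571]
ft_force: [-2.7, 1.6, 6.8]
width: 0.0514
```

>>> servo_tool --targets '[{"tx": 0, "ty": 0, "tz": -1, "twist": 0, "jaw": 4.5}, {"tx": 0, "ty": 0, "tz": -2, "twist": 0, "jaw": 4.5}, {"tx": 0, "ty": 0, "tz": -3, "twist": 0, "jaw": 4.5}, {"tx": 0, "ty": 0, "tz": -3, "twist": 0, "jaw": 4.5}, {"tx": 0, "ty": 0, "tz": -3, "twist": 0, "jaw": 4.5}, {"tx": 0, "ty": 0, "tz": 0, "twist": 0, "jaw": 4.5}, {"tx": 0, "ty": 0, "tz": 0, "twist": 0, "jaw": 4.5}]'

```text
t: 11.25
tool_pos: [0.5365, -0.1988, 0.1827]
tcp_rot: [3.14, -0.001, 1.571]
ft_force: [-1.1, 0.4, -7.0]
width: 0.052
```

```bash
python3 look.py 5
```

```text
11.35 [ 0.53567438 -0.19850172  0.18110684] [-3.13974060e+00 -7.12954337e-04  1.57090682e+00] [ 0.07497349  0.04086291 -5.53286095]
```

View pics/look5.png

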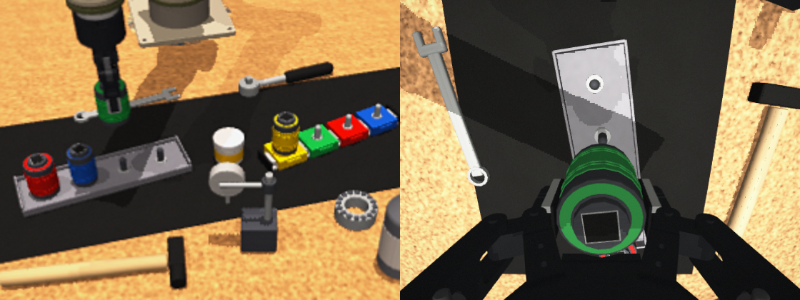

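>>> servo_tool --targets '[{"tx": 1.7, "ty": 0, "tz": 0, "twist": 0, "jaw": 4.5}, {"tx": 4, "ty": 0.2, "tz": 0, "twist": 0, "jaw": 4.5}, {"tx": 4, "ty": 0.2, "tz": 0, "twist": 0, "jaw": 4.5}, {"tx": 4, "ty": 0.2, "tz": 0, "twist": 0, "jaw": 4.5}, {"tx": 4, "ty": 0.2, "tz": 0, "twist": 0, "jaw": 4.5}, {"tx": 4, "ty": 0.2, "tz": 0, "twist": 0, "jaw": 4.5}, {"tx": 4, "ty": 0.2, "tz": 0, "twist": 0, "jaw": 4.5}, {"tx": 4, "ty": 0.1, "tz": 0, "twist": 0, "jaw": 4.5}, {"tx": 4, "ty": 0, "tz": 0, "twist": 0, "jaw": 4.5}, {"tx": 2, "ty": 0, "tz": 0, "twist": 0, "jaw": 4.5}, {"tx": 0.6, "ty": 0, "tz": 0, "twist": 0, "jaw": 4.5}, {"tx": 0, "ty": 0, "tz": 0, "twist": 0, "jaw": 4.5}]'

```text
t: 12.55
tool_pos: [0.5488, 0.1644, 0.181]
tcp_rot: [-3.14, 0.001, 1.572]
ft_force: [1.3, -1.0, -6.1]
width: 0.0518
```

>>> servo_tool --targets '[{"tx": 0, "ty": 0, "tz": 0, "twist": 0, "jaw": 4.5}, {"tx": 0, "ty": 0, "tz": 0, "twist": 0, "jaw": 4.5}]'

```text
t: 12.75
tool_pos: [0.5496, 0.1622, 0.1821]
tcp_rot: [-3.141, 0.001, 1.568]
ft_force: [-0.5, 0.0, -4.5]
width: 0.0515
```

>>> servo_tool --targets '[{"tx": 0.1, "ty": 0, "tz": 2, "twist": 0, "jaw": 4.5}, {"tx": 0, "ty": 0, "tz": 3, "twist": 0, "jaw": 4.5}, {"tx": 0, "ty": 0, "tz": 2, "twist": 0, "jaw": 4.5}, {"tx": 0, "ty": 0, "tz": 1.5, "twist": 0, "jaw": 4.5}, {"tx": 0, "ty": 0, "tz": 1, "twist": 0, "jaw": 4.5}, {"tx": 0, "ty": 0, "tz": 0.5, "twist": 0, "jaw": 4.5}, {"tx": 0, "ty": 0, "tz": 0.2, "twist": 0, "jaw": 4.5}, {"tx": 0, "ty": 0, "tz": 0.2, "twist": 0, "jaw": 4.5}, {"tx": 0, "ty": 0, "tz": 0.1, "twist": 0, "jaw": 4.5}, {"tx": 0, "ty": 0, "tz": 0, "twist": 0, "jaw": 4.5}]'

```text
t: 13.75
tool_pos: [0.5496, 0.1652, 0.0776]
tcp_rot: [3.141, -0.0, 1.571]
ft_force: [-0.7, 0.3, -5.1]
width: 0.0516
```

>>> servo_tool --targets '[{"tx": 0, "ty": 0, "tz": 0.1, "twist": 0, "jaw": 4.5}, {"tx": 0, "ty": 0, "tz": 0.1, "twist": 0, "jaw": 4.5}, {"tx": 0, "ty": 0, "tz": 0, "twist": 0, "jaw": 4.5}]'

```text
t: 14.05
tool_pos: [0.5498, 0.1652, 0.0767]
tcp_rot: [3.141, -0.001, 1.571]
ft_force: [-6.0, -2.3, 9.0]
width: 0.0516
```

>>> servo_tool --targets '[{"tx": 0, "ty": 0, "tz": 0, "twist": 0, "jaw": 5.7}, {"tx": 0, "ty": 0, "tz": 0, "twist": 0, "jaw": 6.5}, {"tx": 0, "ty": 0, "tz": 0, "twist": 0, "jaw": 8.5}, {"tx": 0, "ty": 0, "tz": 0, "twist": 0, "jaw": 8.5}, {"tx": 0, "ty": 0, "tz": 0, "twist": 0, "jaw": 8.5}, {"tx": 0, "ty": 0, "tz": -3, "twist": 0, "jaw": 8.5}, {"tx": 0, "ty": 0, "tz": -4, "twist": 0, "jaw": 8.5}, {"tx": 0, "ty": 0, "tz": -3.5, "twist": 0, "jaw": 8.5}, {"tx": 0, "ty": 0, "tz": 0, "twist": 0, "jaw": 8.5}, {"tx": 0, "ty": 0, "tz": 0, "twist": 0, "jaw": 8.5}]'

```text
t: 15.05
tool_pos: [0.5497, 0.1653, 0.1808]
tcp_rot: [3.14, -0.001, 1.571]
ft_force: [-0.0, 0.4, -0.5]
width: 0.0851
```

```bash
python3 look.py 6
```

```text
15.15 [0.54884841 0.1649684  0.17923146] [-3.14013481e+00  5.15846899e-04  1.57091841e+00] [ 0.25230534 -0.10268933 -0.46749402]
```

View pics/look6.png

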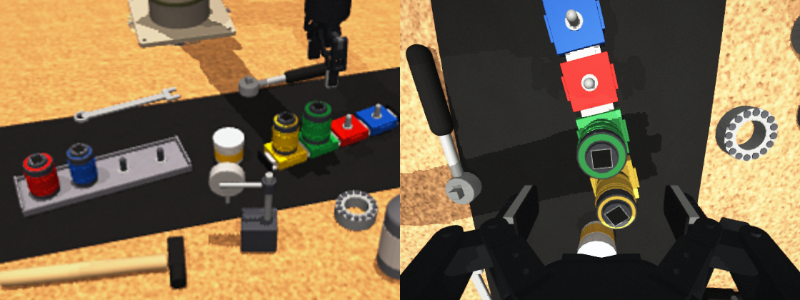

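>>> servo_tool --targets '[{"tx": -4.5, "ty": 0, "tz": 0, "twist": 0, "jaw": 8.5}, {"tx": -4.5, "ty": 0, "tz": 0, "twist": 0, "jaw": 8.5}, {"tx": -4.5, "ty": 0, "tz": 0, "twist": 0, "jaw": 8.5}, {"tx": -4.5, "ty": 0, "tz": 0, "twist": 0, "jaw": 8.5}, {"tx": -4.5, "ty": 0, "tz": 0, "twist": 0, "jaw": 8.5}, {"tx": -4.5, "ty": 0, "tz": 0, "twist": 0, "jaw": 8.5}, {"tx": -4.5, "ty": 0, "tz": 0, "twist": 0, "jaw": 8.5}, {"tx": -4.5, "ty": 0, "tz": 0, "twist": 0, "jaw": 8.5}, {"tx": -4.5, "ty": -0.2, "tz": 0, "twist": 0, "jaw": 8.5}, {"tx": -2.8, "ty": -0.1, "tz": 0, "twist": 0, "jaw": 8.5}, {"tx": 0, "ty": 0, "tz": 0, "twist": 0, "jaw": 8.5}, {"tx": 0, "ty": 0, "tz": 0, "twist": 0, "jaw": 8.5}]'

```text
t: 16.35
tool_pos: [0.5457, -0.2683, 0.1789]
tcp_rot: [-3.139, -0.0, 1.569]
ft_force: [0.5, 0.1, -0.6]
width: 0.0845
```

>>> servo_tool --targets '[{"tx": 0, "ty": 0, "tz": 0, "twist": 0, "jaw": 8.5}, {"tx": 0, "ty": 0, "tz": 0, "twist": 0, "jaw": 8.5}]'

```text
t: 16.55
tool_pos: [0.5468, -0.2664, 0.1798]
tcp_rot: [-3.141, -0.001, 1.573]
ft_force: [-0.8, 0.0, -0.4]
width: 0.0849
```

>>> servo_tool --targets '[{"tx": -0.1, "ty": 0, "tz": 4, "twist": 0, "jaw": 8.5}, {"tx": 0, "ty": 0, "tz": 4, "twist": 0, "jaw": 8.5}, {"tx": 0, "ty": 0, "tz": 3.8, "twist": 0, "jaw": 8.5}, {"tx": 0, "ty": 0, "tz": 0, "twist": 0, "jaw": 8.5}, {"tx": 0, "ty": 0, "tz": 0, "twist": 0, "jaw": 3.6}, {"tx": 0, "ty": 0, "tz": 0, "twist": 0, "jaw": 3.6}, {"tx": 0, "ty": 0, "tz": 0, "twist": 0, "jaw": 3.6}, {"tx": 0, "ty": 0, "tz": 0, "twist": 0, "jaw": 3.6}, {"tx": 0, "ty": 0, "tz": 0, "twist": 0, "jaw": 3.6}, {"tx": 0, "ty": 0, "tz": 0, "twist": 0, "jaw": 3.6}, {"tx": 0, "ty": 0, "tz": 0, "twist": 0, "jaw": 3.6}]'

```text
t: 17.65
tool_pos: [0.5476, -0.2694, 0.0647]
tcp_rot: [3.138, 0.0, 1.571]
ft_force: [-1.6, 1.6, 8.9]
width: 0.043
```

>>> servo_tool --targets '[{"tx": 0, "ty": 0, "tz": -1, "twist": 0, "jaw": 3.6}, {"tx": 0, "ty": 0, "tz": -2, "twist": 0, "jaw": 3.6}, {"tx": 0, "ty": 0, "tz": -3, "twist": 0, "jaw": 3.6}, {"tx": 0, "ty": 0, "tz": -3, "twist": 0, "jaw": 3.6}, {"tx": 0, "ty": 0, "tz": -3, "twist": 0, "jaw": 3.6}, {"tx": 0, "ty": 0, "tz": 0, "twist": 0, "jaw": 3.6}, {"tx": 0, "ty": 0, "tz": 0, "twist": 0, "jaw": 3.6}]'

```text
t: 18.35
tool_pos: [0.5466, -0.2689, 0.1831]
tcp_rot: [3.14, -0.0, 1.571]
ft_force: [-0.7, -0.3, -4.4]
width: 0.0429
```

```bash
python3 look.py 7
```

```text
18.45 [ 0.54587512 -0.26847195  0.18132066] [-3.14014255e+00 -8.61138729e-04  1.57092122e+00] [-0.07271628  0.21953049 -4.28708787]
```

View pics/look7.png

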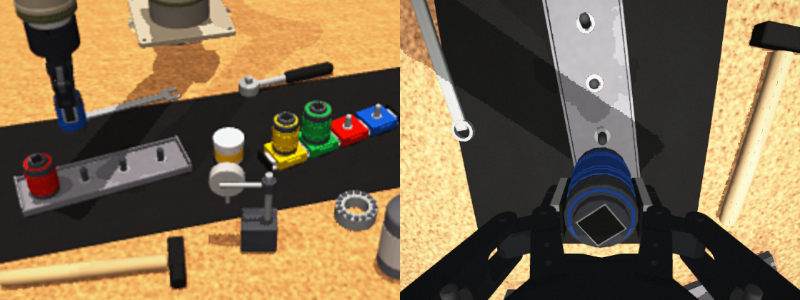

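>>> servo_tool --targets '[{"tx": 1.7, "ty": 0, "tz": 0, "twist": 0, "jaw": 3.6}, {"tx": 4.4, "ty": -0.2, "tz": 0, "twist": 0, "jaw": 3.6}, {"tx": 4.4, "ty": -0.2, "tz": 0, "twist": 0, "jaw": 3.6}, {"tx": 4.4, "ty": -0.2, "tz": 0, "twist": 0, "jaw": 3.6}, {"tx": 4.4, "ty": -0.2, "tz": 0, "twist": 0, "jaw": 3.6}, {"tx": 4.4, "ty": -0.2, "tz": 0, "twist": 0, "jaw": 3.6}, {"tx": 4.4, "ty": -0.2, "tz": 0, "twist": 0, "jaw": 3.6}, {"tx": 4.4, "ty": -0.2, "tz": 0, "twist": 0, "jaw": 3.6}, {"tx": 4.4, "ty": -0.2, "tz": 0, "twist": 0, "jaw": 3.6}, {"tx": 4.4, "ty": -0.2, "tz": 0, "twist": 0, "jaw": 3.6}, {"tx": 4.4, "ty": -0.2, "tz": 0, "twist": 0, "jaw": 3.6}, {"tx": 4.4, "ty": -0.2, "tz": 0, "twist": 0, "jaw": 3.6}]'

```text
t: 19.65
tool_pos: [0.5234, 0.2335, 0.1811]
tcp_rot: [-3.14, 0.001, 1.571]
ft_force: [1.0, 0.1, -2.5]
width: 0.0431
```

>>> servo_tool --targets '[{"tx": 4, "ty": -0.4, "tz": 0, "twist": 0, "jaw": 3.6}, {"tx": 2, "ty": -0.3, "tz": 0, "twist": 0, "jaw": 3.6}, {"tx": 0.8, "ty": -0.1, "tz": 0, "twist": 0, "jaw": 3.6}, {"tx": 0, "ty": 0, "tz": 0, "twist": 0, "jaw": 3.6}, {"tx": 0, "ty": 0, "tz": 0, "twist": 0, "jaw": 3.6}, {"tx": 0, "ty": 0, "tz": 0, "twist": 0, "jaw": 3.6}]'

```text
t: 20.25
tool_pos: [0.5171, 0.2979, 0.1824]
tcp_rot: [3.141, 0.0, 1.568]
ft_force: [-0.1, -0.6, -3.6]
width: 0.0426
```

Aligned within about 2.5 mm; lower onto the post.

>>> servo_tool --targets '[{"tx": 0.1, "ty": 0, "tz": 2, "twist": 0, "jaw": 3.6}, {"tx": 0, "ty": 0, "tz": 3, "twist": 0, "jaw": 3.6}, {"tx": 0, "ty": 0, "tz": 2, "twist": 0, "jaw": 3.6}, {"tx": 0, "ty": 0, "tz": 1.5, "twist": 0, "jaw": 3.6}, {"tx": 0, "ty": 0, "tz": 1, "twist": 0, "jaw": 3.6}, {"tx": 0, "ty": 0, "tz": 0.5, "twist": 0, "jaw": 3.6}, {"tx": 0, "ty": 0, "tz": 0.2, "twist": 0, "jaw": 3.6}, {"tx": 0, "ty": 0, "tz": 0.2, "twist": 0, "jaw": 3.6}, {"tx": 0, "ty": 0, "tz": 0.1, "twist": 0, "jaw": 3.6}, {"tx": 0, "ty": 0, "tz": 0, "twist": 0, "jaw": 3.6}]'

```text
t: 21.25
tool_pos: [0.5166, 0.3012, 0.0777]
tcp_rot: [3.141, -0.0, 1.571]
ft_force: [0.4, -1.3, -4.0]
width: 0.0426
```

>>> servo_tool --targets '[{"tx": 0, "ty": 0, "tz": 0.1, "twist": 0, "jaw": 3.6}, {"tx": 0, "ty": 0, "tz": 0.1, "twist": 0, "jaw": 3.6}, {"tx": 0, "ty": 0, "tz": 0, "twist": 0, "jaw": 3.6}]'

```text
t: 21.55
tool_pos: [0.5167, 0.3014, 0.0767]
tcp_rot: [3.141, -0.001, 1.571]
ft_force: [-5.0, -2.0, 9.7]
width: 0.0428
```

>>> servo_tool --targets '[{"tx": 0, "ty": 0, "tz": 0, "twist": 0, "jaw": 4.8}, {"tx": 0, "ty": 0, "tz": 0, "twist": 0, "jaw": 5.8}, {"tx": 0, "ty": 0, "tz": 0, "twist": 0, "jaw": 8.5}, {"tx": 0, "ty": 0, "tz": 0, "twist": 0, "jaw": 8.5}, {"tx": 0, "ty": 0, "tz": 0, "twist": 0, "jaw": 8.5}, {"tx": 0, "ty": 0, "tz": -3, "twist": 0, "jaw": 8.5}, {"tx": 0, "ty": 0, "tz": -4, "twist": 0, "jaw": 8.5}, {"tx": 0, "ty": 0, "tz": -3.5, "twist": 0, "jaw": 8.5}, {"tx": 0, "ty": 0, "tz": 0, "twist": 0, "jaw": 8.5}, {"tx": 0, "ty": 0, "tz": 0, "twist": 0, "jaw": 8.5}]'

```text
t: 22.55
tool_pos: [0.5167, 0.3013, 0.1809]
tcp_rot: [3.141, -0.001, 1.571]
ft_force: [-0.1, -0.0, -0.6]
width: 0.0852
```

```bash
python3 look.py 8
```

```text
22.65 [0.51584827 0.30081645 0.17915465] [-3.14017444e+00  9.24318765e-04  1.57091817e+00] [-0.002891    0.23193272 -1.36361249]
```

View pics/look8.png

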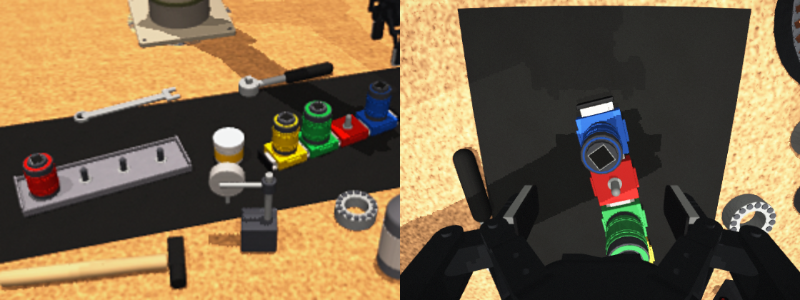

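>>> servo_tool --targets '[{"tx": -4.6, "ty": 0.3, "tz": 0, "twist": 0, "jaw": 8.5}, {"tx": -4.6, "ty": 0.3, "tz": 0, "twist": 0, "jaw": 8.5}, {"tx": -4.6, "ty": 0.3, "tz": 0, "twist": 0, "jaw": 8.5}, {"tx": -4.6, "ty": 0.3, "tz": 0, "twist": 0, "jaw": 8.5}, {"tx": -4.6, "ty": 0.3, "tz": 0, "twist": 0, "jaw": 8.5}, {"tx": -4.6, "ty": 0.3, "tz": 0, "twist": 0, "jaw": 8.5}, {"tx": -4.6, "ty": 0.3, "tz": 0, "twist": 0, "jaw": 8.5}, {"tx": -4.6, "ty": 0.3, "tz": 0, "twist": 0, "jaw": 8.5}, {"tx": -4.6, "ty": 0.3, "tz": 0, "twist": 0, "jaw": 8.5}, {"tx": -4.6, "ty": 0.3, "tz": 0, "twist": 0, "jaw": 8.5}, {"tx": -4.6, "ty": 0.3, "tz": 0, "twist": 0, "jaw": 8.5}, {"tx": -4.6, "ty": 0.3, "tz": 0, "twist": 0, "jaw": 8.5}]'

```text
t: 23.85
tool_pos: [0.5518, -0.2524, 0.1789]
tcp_rot: [-3.14, -0.001, 1.571]
ft_force: [0.3, 0.3, 0.3]
width: 0.085
```

>>> servo_tool --targets '[{"tx": -4.6, "ty": 0.2, "tz": 0, "twist": 0, "jaw": 8.5}, {"tx": -3, "ty": 0.1, "tz": 0, "twist": 0, "jaw": 8.5}, {"tx": -0.9, "ty": 0, "tz": 0, "twist": 0, "jaw": 8.5}, {"tx": 0, "ty": 0, "tz": 0, "twist": 0, "jaw": 8.5}, {"tx": 0, "ty": 0, "tz": 0, "twist": 0, "jaw": 8.5}, {"tx": 0, "ty": 0, "tz": 0, "twist": 0, "jaw": 8.5}]'

```text
t: 24.45
tool_pos: [0.5561, -0.3338, 0.1799]
tcp_rot: [-3.141, -0.001, 1.573]
ft_force: [-0.0, 0.7, -0.3]
width: 0.0848
```

>>> servo_tool --targets '[{"tx": -0.1, "ty": 0, "tz": 4, "twist": 0, "jaw": 8.5}, {"tx": 0, "ty": 0, "tz": 4, "twist": 0, "jaw": 8.5}, {"tx": 0, "ty": 0, "tz": 3.8, "twist": 0, "jaw": 8.5}, {"tx": 0, "ty": 0, "tz": 0, "twist": 0, "jaw": 8.5}, {"tx": 0, "ty": 0, "tz": 0, "twist": 0, "jaw": 4.2}, {"tx": 0, "ty": 0, "tz": 0, "twist": 0, "jaw": 4.2}, {"tx": 0, "ty": 0, "tz": 0, "twist": 0, "jaw": 4.2}, {"tx": 0, "ty": 0, "tz": 0, "twist": 0, "jaw": 4.2}, {"tx": 0, "ty": 0, "tz": 0, "twist": 0, "jaw": 4.2}, {"tx": 0, "ty": 0, "tz": 0, "twist": 0, "jaw": 4.2}, {"tx": 0, "ty": 0, "tz": 0, "twist": 0, "jaw": 4.2}]'

```text
t: 25.55
tool_pos: [0.5573, -0.3375, 0.0653]
tcp_rot: [3.137, 0.001, 1.571]
ft_force: [0.7, 0.5, 6.8]
width: 0.0489
```

>>> servo_tool --targets '[{"tx": 0, "ty": 0, "tz": -1, "twist": 0, "jaw": 4.2}, {"tx": 0, "ty": 0, "tz": -2, "twist": 0, "jaw": 4.2}, {"tx": 0, "ty": 0, "tz": -3, "twist": 0, "jaw": 4.2}, {"tx": 0, "ty": 0, "tz": -3, "twist": 0, "jaw": 4.2}, {"tx": 0, "ty": 0, "tz": -3, "twist": 0, "jaw": 4.2}, {"tx": 0, "ty": 0, "tz": 0, "twist": 0, "jaw": 4.2}, {"tx": 0, "ty": 0, "tz": 0, "twist": 0, "jaw": 4.2}]'

```text
t: 26.25
tool_pos: [0.5554, -0.3369, 0.1827]
tcp_rot: [3.141, -0.0, 1.571]
ft_force: [0.8, 0.4, -5.6]
width: 0.0488
```

```bash
python3 look.py 9
```

```text
26.35 [ 0.55481733 -0.33632507  0.18090668] [-3.13973148e+00 -1.28437922e-03  1.57088615e+00] [ 1.02291996  0.05852846 -6.55554682]
```

View pics/look9.png

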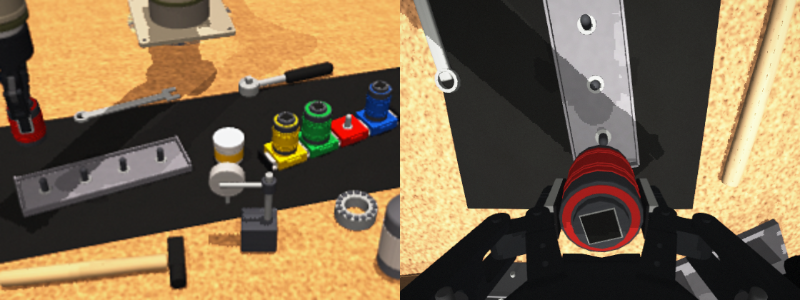

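>>> servo_tool --targets '[{"tx": 1.7, "ty": 0, "tz": 0, "twist": 0, "jaw": 4.2}, {"tx": 4.4, "ty": -0.2, "tz": 0, "twist": 0, "jaw": 4.2}, {"tx": 4.4, "ty": -0.2, "tz": 0, "twist": 0, "jaw": 4.2}, {"tx": 4.4, "ty": -0.2, "tz": 0, "twist": 0, "jaw": 4.2}, {"tx": 4.4, "ty": -0.2, "tz": 0, "twist": 0, "jaw": 4.2}, {"tx": 4.4, "ty": -0.2, "tz": 0, "twist": 0, "jaw": 4.2}, {"tx": 4.4, "ty": -0.2, "tz": 0, "twist": 0, "jaw": 4.2}, {"tx": 4.4, "ty": -0.2, "tz": 0, "twist": 0, "jaw": 4.2}, {"tx": 4.4, "ty": -0.2, "tz": 0, "twist": 0, "jaw": 4.2}, {"tx": 4.4, "ty": -0.2, "tz": 0, "twist": 0, "jaw": 4.2}, {"tx": 4.4, "ty": -0.2, "tz": 0, "twist": 0, "jaw": 4.2}, {"tx": 4.4, "ty": -0.2, "tz": 0, "twist": 0, "jaw": 4.2}]'

```text
t: 27.55
tool_pos: [0.5323, 0.1656, 0.1811]
tcp_rot: [-3.14, 0.001, 1.571]
ft_force: [1.3, 0.4, -4.4]
width: 0.0488
```

>>> servo_tool --targets '[{"tx": 4, "ty": 0, "tz": 0, "twist": 0, "jaw": 4.2}, {"tx": 2, "ty": 0, "tz": 0, "twist": 0, "jaw": 4.2}, {"tx": 0.8, "ty": 0, "tz": 0, "twist": 0, "jaw": 4.2}, {"tx": 0, "ty": 0, "tz": 0, "twist": 0, "jaw": 4.2}, {"tx": 0, "ty": 0, "tz": 0, "twist": 0, "jaw": 4.2}, {"tx": 0, "ty": 0, "tz": 0, "twist": 0, "jaw": 4.2}]'

```text
t: 28.15
tool_pos: [0.5338, 0.2299, 0.1822]
tcp_rot: [-3.142, 0.001, 1.568]
ft_force: [-0.3, -0.6, -4.6]
width: 0.0486
```

>>> servo_tool --targets '[{"tx": 0.1, "ty": 0, "tz": 2, "twist": 0, "jaw": 4.2}, {"tx": 0, "ty": 0, "tz": 3, "twist": 0, "jaw": 4.2}, {"tx": 0, "ty": 0, "tz": 2, "twist": 0, "jaw": 4.2}, {"tx": 0, "ty": 0, "tz": 1.5, "twist": 0, "jaw": 4.2}, {"tx": 0, "ty": 0, "tz": 1, "twist": 0, "jaw": 4.2}, {"tx": 0, "ty": 0, "tz": 0.5, "twist": 0, "jaw": 4.2}, {"tx": 0, "ty": 0, "tz": 0.2, "twist": 0, "jaw": 4.2}, {"tx": 0, "ty": 0, "tz": 0.2, "twist": 0, "jaw": 4.2}, {"tx": 0, "ty": 0, "tz": 0, "twist": 0, "jaw": 4.2}, {"tx": 0, "ty": 0, "tz": 0, "twist": 0, "jaw": 4.2}]'

```text
t: 29.15
tool_pos: [0.5337, 0.2332, 0.0788]
tcp_rot: [3.141, -0.001, 1.571]
ft_force: [0.2, 0.0, -4.1]
width: 0.0484
```

>>> servo_tool --targets '[{"tx": 0, "ty": 0, "tz": 0.1, "twist": 0, "jaw": 4.2}, {"tx": 0, "ty": 0, "tz": 0.1, "twist": 0, "jaw": 4.2}, {"tx": 0, "ty": 0, "tz": 0.1, "twist": 0, "jaw": 4.2}, {"tx": 0, "ty": 0, "tz": 0, "twist": 0, "jaw": 4.2}]'

```text
t: 29.55
tool_pos: [0.5337, 0.2333, 0.0773]
tcp_rot: [3.141, -0.001, 1.571]
ft_force: [-9.0, -3.0, 15.8]
width: 0.0494
```

>>> servo_tool --targets '[{"tx": 0, "ty": 0, "tz": 0, "twist": 0, "jaw": 5.4}, {"tx": 0, "ty": 0, "tz": 0, "twist": 0, "jaw": 6.2}, {"tx": 0, "ty": 0, "tz": 0, "twist": 0, "jaw": 8.5}, {"tx": 0, "ty": 0, "tz": 0, "twist": 0, "jaw": 8.5}, {"tx": 0, "ty": 0, "tz": 0, "twist": 0, "jaw": 8.5}, {"tx": 0, "ty": 0, "tz": -3, "twist": 0, "jaw": 8.5}, {"tx": 0, "ty": 0, "tz": -4, "twist": 0, "jaw": 8.5}, {"tx": 0, "ty": 0, "tz": -4, "twist": 0, "jaw": 8.5}, {"tx": 0, "ty": -3, "tz": -3, "twist": 0, "jaw": 8.5}, {"tx": 0, "ty": -4, "tz": 0, "twist": 0, "jaw": 8.5}, {"tx": 0, "ty": -4, "tz": 0, "twist": 0, "jaw": 8.5}, {"tx": 0, "ty": 0, "tz": 0, "twist": 0, "jaw": 8.5}]'

```text
t: 30.75
tool_pos: [0.4195, 0.2335, 0.2152]
tcp_rot: [-3.139, -0.002, 1.574]
ft_force: [0.2, -0.1, -0.7]
width: 0.0843
```

```bash
python3 - <<'E'
from rig import manip
from h import *
g=manip.grab_frame("scene");f=manip.grab_frame("top")
cv2.imwrite("pics/end.png",cv2.resize(np.hstack([cv2.resize(g["pixels"][120:295,180:413],(560,420)),f["pixels"]])[...,::-1],(800,300)))
P=cloud(f)
clip=dict(blue=(.5164,.3003),red=(.5329,.233),green=(.549,.1646),yellow=(.5653,.0971))
for c,xy in clip.items():
    m=(P[...,2]>.084)&(P[...,2]<.12)&(np.hypot(P[...,0]-xy[0],P[...,1]-xy[1])<.036); q=P[m]
    t=q[q[:,2]>.0915]
    print(c,len(q),"centre",np.round(q.mean(0),4) if len(q) else None,cv2.minEnclosingCircle(q[:,:2].astype(np.float32)) if len(q) else None,"p90 z",np.percentile(q[:,2],[50,90]) if len(q) else None)
G=cloud(g)
for Q in(P,G):
    j=(Q[...,2]>.045)&(Q[...,2]<.056)&(Q[...,0]>.48)&(Q[...,0]<.62)&(Q[...,1]>-.05)&(Q[...,1]<.06)
    print("jar",cv2.minEnclosingCircle(Q[j][:,:2].astype(np.float32).copy()))
s=manip.state();print(s["t"],s["tool_pos"],s["ft_force"])
E
```

```text
blue 212 centre [0.5214 0.2985 0.0913] ((0.5181608200073242, 0.30002540349960327), 0.02070101536810398) p90 z [0.09226884 0.09535089]
red 390 centre [0.5315 0.2297 0.0897] ((0.5316516160964966, 0.23111747205257416), 0.02458561584353447) p90 z [0.08880198 0.09416385]
green 474 centre [0.547  0.1627 0.0894] ((0.5477918982505798, 0.16285832226276398), 0.02664547599852085) p90 z [0.08827042 0.09417139]
yellow 368 centre [0.5639 0.0959 0.09  ] ((0.5643929839134216, 0.0964973121881485), 0.02332322672009468) p90 z [0.0897054  0.09427248]
jar ((0.5409191846847534, -0.005645900033414364), 0.02894744835793972)
jar ((0.5415298342704773, -0.005537651479244232), 0.03255755826830864)
30.85 [0.42314003 0.23337763 0.21571137] [ 0.90212801  0.31693092 -0.14036905]
```

View pics/end.png

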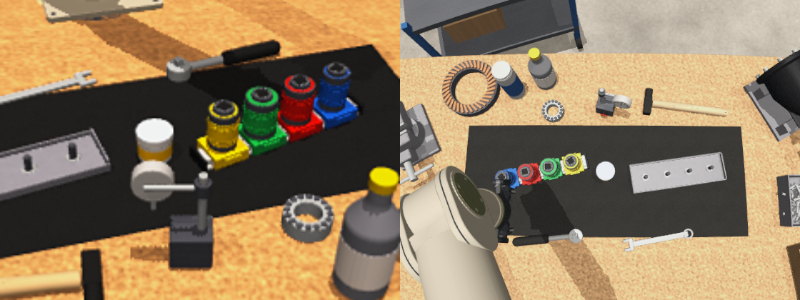

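All four tops sit at about 0.094 m (22 + 72 mm) and within 3 mm of their posts. The jar hasn't moved and the gripper is clear.

```bash
python3 -c "
from rig import manip
print(manip.finish_job())"
```

```text
the job is handed in; nothing more can be done
None
```

All four sockets now stand mouth down over the posts of their own-colour clips, and I handed the job in at about 31 s of the 96 s allowed. I moved them in the order yellow, green, blue, red, lowering each until the wrist force showed contact (16 N at most in the readings) and then opening the jaws.

**Seating:** in the last top and scene images the red, green and yellow tops measured about 0.094 m, matching the 22 mm clip plus 72 mm socket. Their centres were within about 3 mm of the posts, and all four look upright.

**Blue:** the arm partly hid this one in the final top view, so its last figures are rougher: an enclosing-circle centre about 2 mm off the post and a top reading of 0.095 m. The touchdown reading and the picture taken just after release agreed that it was seated.

**Jar and gauge:** the jar's measured position had not changed. The dial gauge looks untouched in the images, but I did not measure it again.

**Gripper:** it was open and about 0.11 m clear of the rail when I handed in. No check failed.

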